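# Click the loading dial round to its mark and fill the empty nest

### The job

Click the orange thumb lever of the blue loading fixture, one full stroke per notch and letting it spring back each time, until the empty yellow nest stands at the yellow arrow on the fixture's front; do not run past it, turn the dial only with the lever, and ease off as soon as you feel the lever come up against its end stop, because forcing it breaks the pawl. Then take the loose black knob from the blue mat and set it upright, fully home, in the yellow nest. Leave the other things on the bench where they are.

Things in the scene. Friction and masses are not known exactly. Their poses are not given: they have to be found in the camera images.
- indexer: Loading fixture, bolted down: blue base plate 250 x 230 x 12 mm under a round dial, with an orange thumb paddle beside the dial on its -y side. Origin on the dial's vertical axis at the bench surface; -x points to its front (yellow arrow on the base plate), z up. More than 22 N between gripper and fixture (paddle included) breaks the pawl.
- paddle_nominal (a point): Where the orange paddle's middle should rest: 133 mm from the axis, at -101 deg about it (0 = fixture's +x, counter-clockwise positive), 47.5 mm up. Upright plate 34 mm wide radially, 8 mm thick, 14 to 75 mm above the bench. The real one was clamped by hand up to 9 deg (21 mm) to either side; it is not measured: feel or look for it.
- lever_axis (a point): Lever's vertical axis (= the dial's). Push the paddle counter-clockwise seen from above, roughly along the fixture's +x. From rest: 3 deg of play (1 to 2 N), about 6 N (9 N if pushed fast) falling to 3 N until the dial snaps over at about 20 deg (drop to 2 N), then a rigid end stop at 23 deg. Released, it springs back. A stroke short of the snap is lost; 13 N or more means the stop.
- dial: Aluminium dial, 200 mm across, top 44 mm above the bench; origin on its axis at bench height. Each lever stroke turns it one notch, 30 deg counter-clockwise; it holds in each notch. Six nests 60 deg apart at 68 mm radius: five grey ones with fixed black knobs (tops at 82 mm), one yellow, empty. Hub 36 mm across, 12 mm above the dial. Not to be pushed directly: at most 8 N from the gripper.
- nest (a point): Centre of the floor of the empty yellow nest: a round pocket, inside 41 mm across, 12 mm deep, rim 48 mm outside; floor 44 mm, rim 56 mm above the bench. At the start it is two to five clicks short of the mark.
- load_mark (a point): Loading place: the point above the front of the base, in line with the yellow arrow, where the yellow nest's floor centre must come to stand (68 mm from the axis on the fixture's -x side, 44 mm above the bench).
- knob: The loose black knob on the blue mat (3 mm thick), upright: skirt 35 mm across and 12 mm high, above it a round grip 26 mm across up to 38 mm high; 28 to 56 g; origin at the centre of its underside, z up.
- white_knob: A white knob of the same shape (38 mm high), on the mat; origin at its underside. Leave alone.
- collar: A red collar, 34 mm across, 16 mm high, on the mat; origin at its underside. Leave alone.
- screwdriver: A screwdriver lying on the mat. Leave alone.
- jar: A white jar with a blue lid, 64 mm across, 75 mm high, on the bench to the robot's right; origin at its underside. Leave alone.
- tray: An empty grey tray 120 x 160 x 35 mm on the bench to the robot's right; origin at its underside. Leave alone.
There are look-alikes about, which are no part of the job. What is meant by the knob is not brown, red or turquoise, and is the smaller of those in its own colour.

How it is judged:
By the outcome, as a careful person would: the job done as asked, in the order asked, and still so for the second after the job is handed in, with the robot touching nothing.
It also fails if it takes over 72 s, if anything falls off the work surface, if the arm or the gripper's body presses on something with over 40 N, if the wrist force passes 120 N, or if a joint passes its speed limit or range.

### The arm

A 7-joint arm with a two-finger parallel gripper is mounted at the origin on the work surface. World frame = base frame: x ahead of the robot, y to its left, z up, the work surface at z = 0. Lengths are in m, angles in rad, forces in N, time in s.
With the tool pointing down it reaches from about 0.4 to 0.85 m from the base axis. Payload 10.4 kg.
Tool frame: the origin (TCP) lies midway between the tips of the shut fingers; the grasp point (between the pads) lies 19 mm behind it; z points along the fingers, y is the line along which they close (so a half turn about z gives the same grasp; the last joint's range is limited). The gripper opens to 87 mm and grips with 3 to 60 N. Pads are 19 mm wide; open, the fingers measure 117 mm over their backs; the gripper's body (75 mm by 190 mm) begins 51 mm behind the grasp point.
Start: joints at [-1.28, 0.332, -0.065, 1.46, 0.022, 1.35, -0.088], TCP at [0.193, 0.595, 0.223] pointing down, gripper open.
Joint ranges: [-2.6, 2.6], [-0.5, 2.12], [-1.47, 1.34], [0.16, 2.42], [-1.27, 4.41], [0.06, 2.06], [-2.6, 2.6]. Speed limits (rad/s): [2.22, 2.22, 2.79, 2.79, 3.14, 3.14, 3.14].

### API

Orientations are given as a unit quaternion [x, y, z, w].
In Python, from bench import r gives the robot as it stands.
- The arm moves only by the tool arm_command, never from a script. Its arguments are lists of equal length, an entry for each row: "xyz": the shift along the world's x, y, z in m, a list of three; "rot": the turn, a rotation vector about the world's x, y, z in rad, a list of three. In form: {"xyz": [[tx, ty, tz], ...], "rot": [[ax, ay, az], ...]}. A call has 1 to 20 rows; each row is the pose to reach, as a shift and turn from the pose commanded when the call began; what a row does not reach only later rows make up. A row lasts 1/12 s, in which the tool goes at most 41.7 mm and 7.16 degrees, less where a joint would pass 70% of its speed; a pose out of reach is approached as far as the arm can. A call with a gripper value outside its range is refused whole. "grip" is the opening, from 0 (shut) to 1 (fully open), set as the call begins (left out, the last holds). The fingers move at their own pace and stop on an object; "squeeze" is the grip in N (left out, the last holds). Time passes only in rows, so rows that repeat a pose let the fingers close. It gives the time, the measured TCP pose, the force, the opening and the grip force at its end, in the units of the state.
- r.read_state(): the state, without advancing time (a new reading comes with each control period).
- r.camera(name): name is "scene" or "top" or "wrist"; returns the picture (384x512x3 uint8, red, green, blue); there is no depth.
- r.camera_model(name): a dict with "fx", "fy", "cx", "cy" (pixels), "T" (4x4, takes a point from camera to world coordinates). Camera axes: x right, y up, looking along -z (the intrinsics and any distortion apply to the point x, -y, -z); pixel columns grow to the right and rows downward; lengths in m; the calibration is good to about 2 mm. A picture is of the moment at which its call begins: read the wrist's pose just before it. camera_model takes no time and is no camera call; for the wrist camera it gives the pose at the moment of the call.
- r.close_job(): hands the job in; it is judged then, once.
Trained networks look in the newest picture that a camera, given by its name, has taken for a name from the list of things; names that differ only in an ending like _2 or _b are one class to them, and where a whole thing is asked for, a point or a joint stands for the part that bears it (a point fixed in the world has none). Each returns a list of dicts, best first, with "conf" (0 to 1); they miss things now and then, are a little off and sometimes report something else, mostly with a low value. They report only what shows in the picture. A call takes as long as a camera call. They do not tell look-alikes from the thing itself.
- r.look_for(label, camera): "at" ([x, y, z] in m, in the coordinates of the camera as it stood for that picture, good to about 4 mm: the middle of the surface that is visible of it).
- r.spot_point(label, camera): "at" ([x, y, z] in m, in the coordinates of the camera as it stood for that picture, good to about 4 mm: a listed point, or the origin of a listed thing).
The state is a dict: "time": time; "joint_positions": joint angles; "joint_vel": joint speeds; "joint_torque": joint torques, N m; "ee_pos": TCP position; "eef_rot": TCP orientation; "ft_force": force on the tool from outside, world axes, zero at the start; "torque": the same for the moment, N m; "width": finger opening in m; "grip_force": force on a finger pad.
Only numpy, scipy, OpenCV 4.12 (cv2) and the standard library are available. Lean on these libraries where they do the work, as an engineer would, in place of code of your own. Each camera call takes 0.05 s, during which the arm holds its last target. There are 200 camera calls.

## Working session

There is one attempt and no reset: what is moved stays moved. The work goes in short steps, Python scripts to look and compute and a tool call to move; the robot and the scene stay as the last step left them, time stands still between calls to the robot, and variables do not carry over. Pictures are saved under pics/ and viewed, at most 12 in all, crops included, and the job is handed in when it is done.

Besides the shell and the picture viewer there is one more tool, called after "Call:" by a JSON object that holds its "api" and its "payload". arm_command: Moves the arm, as the interface text tells. Its arguments: {"type":"object","properties":{"xyz":{"type":"array"},"rot":{"type":"array"},"grip":{"type":"number"},"squeeze":{"type":"number"}},"required":["xyz","rot"]}

```bash
mkdir -p pics; cat > h.py <<'E'
from bench import r
import numpy as np, cv2
def w(cam,p):
    T=np.array(r.camera_model(cam)["T"]); return (T@np.r_[p,1])[:3]
def snap(cam,name):
    im=r.camera(cam); cv2.imwrite(f"pics/{name}.png",im[:,:,::-1]); return im
def proj(cam,P):
    m=r.camera_model(cam); T=np.linalg.inv(np.array(m["T"])); q=T@np.r_[P,1]
    return m["fx"]*q[0]/-q[2]+m["cx"], m["fy"]*-q[1]/-q[2]+m["cy"]
def ray(cam,u,v,z):
    m=r.camera_model(cam); T=np.array(m["T"]); d=T[:3,:3]@np.array([(u-m["cx"])/m["fx"],-(v-m["cy"])/m["fy"],-1]); o=T[:3,3]
    return o+d*(z-o[2])/d[2]
E
python3 - <<'E'
from h import *
np.set_printoptions(precision=4,suppress=True)
a=snap("scene","s0");b=snap("top","t0")
cv2.imwrite("pics/both0.png",cv2.resize(np.hstack([a,b])[:,:,::-1],(800,300)))
print(r.camera_model("top").keys())
for c in ("top","scene"):
  for f,l in ((r.spot_point,"indexer"),(r.spot_point,"paddle_nominal"),(r.look_for,"paddle_nominal"),(r.spot_point,"nest"),(r.spot_point,"load_mark"),(r.spot_point,"knob"),(r.spot_point,"white_knob"),(r.spot_point,"collar"),(r.spot_point,"dial")):
    print(c,f.__name__,l,[(round(d["conf"],2),w(c,d["at"]).round(4).tolist()) for d in f(l,c)[:5]])
s=r.read_state();print(s["ee_pos"],s["eef_rot"],s["ft_force"],s["time"])
E
```

```text
dict_keys(['fx', 'fy', 'cx', 'cy', 'T'])
top call indexer [(0.96, [0.5747, -0.0858, 0.0])]
top call paddle_nominal [(0.86, [0.5679, -0.218, 0.0428])]
top call paddle_nominal [(0.9, [0.5524, -0.0827, 0.0395])]
top call nest [(0.94, [0.5962, -0.0221, 0.0446]), (0.45, [0.5091, -0.0982, 0.045])]
top call load_mark [(0.96, [0.508, -0.0998, 0.0429])]
top call knob [(0.84, [0.4279, 0.4758, 0.0011]), (0.74, [0.7681, 0.1177, -0.0015]), (0.66, [0.6078, 0.1044, -0.0039]), (0.49, [0.6269, 0.2435, -0.0028]), (0.49, [0.799, 0.0515, -0.0023])]
top call white_knob [(0.43, [0.4704, 0.2076, 0.0004])]
top call collar [(0.61, [0.4888, 0.3461, -0.0021])]
top call dial [(0.79, [0.5723, -0.0856, -0.0016])]
scene call indexer [(0.92, [0.5699, -0.0863, -0.0008]), (0.54, [0.5687, -0.0897, 0.0196])]
scene call paddle_nominal [(0.62, [0.568, -0.2231, 0.0526])]
scene call paddle_nominal []
scene call nest [(0.57, [0.5916, -0.0258, 0.0467]), (0.44, [0.5681, -0.0852, -0.0007])]
scene call load_mark [(0.94, [0.5016, -0.0984, 0.0458])]
scene call knob [(0.69, [0.7937, 0.0499, -0.0021]), (0.6, [0.6305, 0.2396, 0.0043]), (0.52, [0.604, 0.1053, 0.0011]), (0.43, [0.7636, 0.1185, -0.0016]), (0.39, [0.4246, 0.4699, -0.0011])]
scene call white_knob [(0.62, [0.5681, -0.2204, 0.0504]), (0.51, [0.4638, 0.2088, 0.0027])]
scene call collar [(0.63, [0.4872, 0.3456, 0.0015]), (0.39, [0.5658, -0.0837, -0.001])]
scene call dial [(0.73, [0.5696, -0.0884, 0.0023])]
[0.1929 0.5945 0.2226] [0.1563 0.9877 0.0001 0.    ] [-0.5983 -0.2074 -0.3937] 1.0
```

View pics/t0.png

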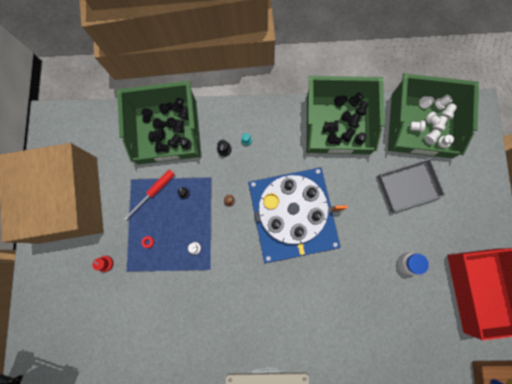

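View pics/s0.png

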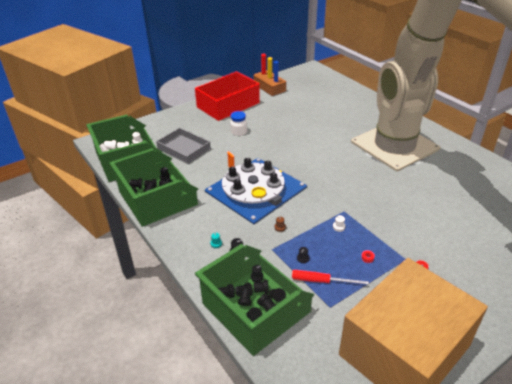

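The top view shows the fixture at about (294,209), with the yellow nest at (271,201), the arrow at (301,250) and the paddle at (340,208). The loose black knob is on the mat at (183,193). The big black look-alike at (224,148) is off the mat. Next I'll refine these positions by colour.

```bash
python3 - <<'E'
from h import *
np.set_printoptions(precision=4,suppress=True)
b=cv2.imread("pics/t0.png"); H=cv2.cvtColor(b,cv2.COLOR_BGR2HSV)
def blobs(mask,z,roi):
    m=np.zeros_like(mask); x0,x1,y0,y1=roi; m[y0:y1,x0:x1]=mask[y0:y1,x0:x1]
    n,l,s,c=cv2.connectedComponentsWithStats(m)
    for i in range(1,n):
        if s[i,4]>8: print(c[i],s[i],ray("top",*c[i],z)[:2])
    return m
print("orange");m=blobs(cv2.inRange(H,(3,150,120),(18,255,255)),.075,(325,360,195,225))
print(np.c_[np.nonzero(m)[::-1]].tolist()[:80])
print("yellow");blobs(cv2.inRange(H,(20,120,120),(35,255,255)),.05,(240,350,160,270))
print("dialwhite");blobs(cv2.inRange(H,(0,0,150),(180,60,255)),.044,(240,350,160,270))
m=cv2.inRange(H,(100,120,60),(125,255,255)); m[:160]=0;m[270:]=0;m[:,:243]=0;m[:,345:]=0
cn=max(cv2.findContours(m,0,1)[0],key=cv2.contourArea); R=cv2.minAreaRect(cn); print("base",R)
B=cv2.boxPoints(R); W=np.array([ray("top",*p,.012) for p in B]); print(W, W.mean(0))
print("knob");blobs(cv2.inRange(H,(0,0,0),(180,255,50)),.03,(165,205,180,210))
x=cv2.resize(b[150:280,150:360],(800,495),interpolation=cv2.INTER_CUBIC); cv2.imwrite("pics/c1.png",x)
print(np.array(r.camera_model("top")["T"]),r.camera_model("top")["fx"])
E
```

```text
orange
[340.3636 206.9697] [335 206  12   3  33] [ 0.5689 -0.2159]
[[336, 206], [337, 206], [338, 206], [339, 206], [340, 206], [341, 206], [342, 206], [343, 206], [344, 206], [345, 206], [346, 206], [335, 207], [336, 207], [337, 207], [338, 207], [339, 207], [340, 207], [341, 207], [342, 207], [343, 207], [344, 207], [345, 207], [346, 207], [335, 208], [336, 208], [337, 208], [338, 208], [339, 208], [340, 208], [341, 208], [342, 208], [343, 208], [344, 208]]
yellow
[270.7784 200.9773] [264 194  15  15 176] [ 0.5941 -0.0216]
[300.7368 248.2895] [298 244   6  10  38] [ 0.4572 -0.1028]
dialwhite
[314.6242 171.8073] [ 252  160   98   46 1240] [ 0.679  -0.1529]
[252.75   166.9167] [250 164   6   6  12] [0.6984 0.0294]
[317.5    171.2857] [316 170   4   4  14] [ 0.6804 -0.1615]
[293.482  209.2731] [ 259  175   70   69 2614] [ 0.5692 -0.0867]
[253.25   184.3333] [252 183   4   4  12] [0.6457 0.0287]
[246.5068 214.6267] [240 184  17  53 367] [0.5567 0.0496]
[240.7273 189.6364] [240 187   3   6  11] [0.6307 0.0657]
[347.6667 197.2222] [346 196   4   4   9] [ 0.6009 -0.2452]
[342.8125 202.75 
[... 449 characters left out ...]
49]
[343.0769 242.3846] [341 241   5   5  13] [ 0.4714 -0.224 ]
[334.6 244.4] [333 243   4   4  15] [ 0.4662 -0.1997]
[267.6154 258.3846] [266 257   4   4  13] [ 0.431  -0.0087]
[241.1667 265.1667] [240 264   4   4  12] [0.4137 0.0665]
base ((277.65386962890625, 238.76922607421875), (40.98827362060547, 35.49702072143555), 78.69007110595703)
[[ 0.5372  0.0229  0.012 ]
 [ 0.5557 -0.0812  0.012 ]
 [ 0.4374 -0.1006  0.012 ]
 [ 0.4195  0.0015  0.012 ]] [ 0.4874 -0.0393  0.012 ]
knob
[183.6491 193.614 ] [179 189  10   9  57] [0.6252 0.2371]
[[-0.0201  0.9842 -0.1758  0.4434]
 [-0.9996 -0.0231 -0.0149 -0.0129]
 [-0.0187  0.1754  0.9843  1.0516]
 [ 0.      0.      0.      1.    ]] 349.65049474772275
```

View pics/c1.png

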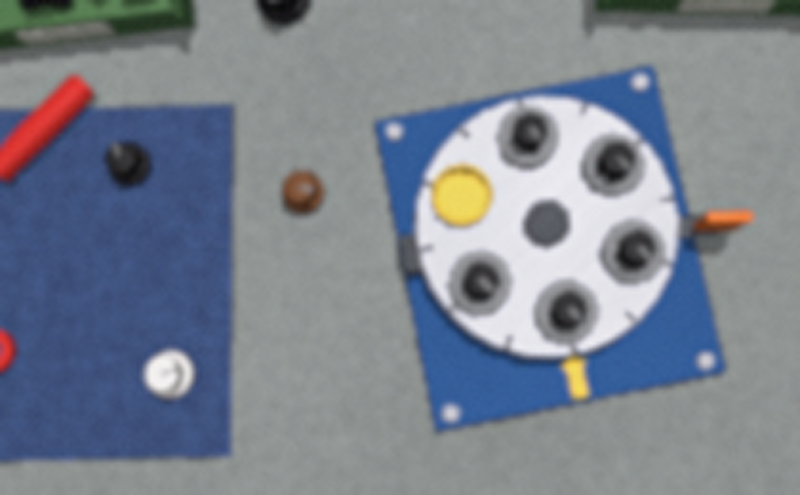

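The paddle sits close to nominal, at about (0.569,-0.216), and the nest is about 120° short of the mark, so 4 clicks. I'll move above the pushing side with the fingers shut.

Call:
{"api": "arm_command", "payload": {"xyz": [[0.307,-0.295,0],[0.307,-0.295,0],[0.307,-0.295,0],[0.307,-0.295,0],[0.307,-0.295,0],[0.307,-0.295,0],[0.307,-0.295,0],[0.307,-0.295,0],[0.307,-0.295,0],[0.307,-0.295,0],[0.317,-0.819,0],[0.317,-0.819,0],[0.317,-0.819,0],[0.317,-0.819,0],[0.317,-0.819,0],[0.317,-0.819,0],[0.317,-0.819,0],[0.317,-0.819,0],[0.317,-0.819,0],[0.317,-0.819,0]], "rot": [[0,0,-0.6],[0,0,-0.6],[0,0,-0.6],[0,0,-0.6],[0,0,-0.6],[0,0,-0.6],[0,0,-0.6],[0,0,-0.6],[0,0,-0.6],[0,0,-0.6],[0,0,-1.265],[0,0,-1.265],[0,0,-1.265],[0,0,-1.265],[0,0,-1.265],[0,0,-1.265],[0,0,-1.265],[0,0,-1.265],[0,0,-1.265],[0,0,-1.265]], "grip": 0, "squeeze": 20}}

```text
time: 2.67
ee_pos: [0.5061, -0.1126, 0.223]
eef_rot: [0.71, 0.704, 0.001, 0.0]
ft_force: [0.9, 0.0, -0.2]
width: 0.0002
grip_force: 0.0
```

Call:
{"api": "arm_command", "payload": {"xyz": [[0.003,-0.105,0],[0.003,-0.105,0],[0.003,-0.105,0],[0.003,-0.105,0],[0.003,-0.105,0],[0.003,-0.105,0]], "rot": [[0,0,0],[0,0,0],[0,0,0],[0,0,0],[0,0,0],[0,0,0]]}}

```text
time: 3.17
ee_pos: [0.5095, -0.2148, 0.2224]
eef_rot: [0.71, 0.705, 0.0, -0.0]
ft_force: [0.0, 0.8, 1.1]
width: 0.0007
grip_force: 0.0
```

```bash
python3 - <<'E'
from h import *
np.set_printoptions(precision=4,suppress=True)
s=r.read_state();print(s["ee_pos"],s["eef_rot"],s["ft_force"],s["time"],s["joint_positions"])
M=r.camera_model("wrist")
b=snap("wrist","w1")[:,:,::-1]
for f,l in ((r.spot_point,"indexer"),(r.spot_point,"paddle_nominal"),(r.look_for,"paddle_nominal"),(r.spot_point,"nest"),(r.spot_point,"load_mark")):
    print(l,[(round(d["conf"],2),w("wrist",d["at"]).round(4).tolist()) for d in f(l,"wrist")[:3]])
H=cv2.cvtColor(b,cv2.COLOR_BGR2HSV)
m=cv2.inRange(H,(3,150,100),(18,255,255))
cn=[c for c in cv2.findContours(m,0,1)[0] if cv2.contourArea(c)>40]
for c in cn:
    R=cv2.minAreaRect(c);print(R,[ray("wrist",*p,.075)[:2] for p in cv2.boxPoints(R)])
E
```

```text
[ 0.5095 -0.2148  0.2224] [ 0.7097  0.7045  0.0002 -0.0002] [0.0115 0.7603 1.0963] 3.1667 [-0.3069  0.1943  0.715   1.6876 -0.1319  1.3089  0.4258]
indexer [(0.8, [0.5727, -0.085, -0.0027]), (0.27, [0.5002, -0.1012, 0.0459])]
paddle_nominal [(0.62, [0.5715, -0.2224, 0.0474]), (0.26, [0.5708, -0.0837, 0.0032])]
paddle_nominal [(0.73, [0.5561, -0.1205, 0.0456])]
nest []
load_mark [(0.81, [0.5014, -0.0997, 0.044])]
((312.5, 179.5), (41.0, 15.0), 90.0) [array([ 0.5575, -0.1949]), array([ 0.5719, -0.1951]), array([ 0.574 , -0.2365]), array([ 0.559 , -0.2364])]
```

View pics/w1.png

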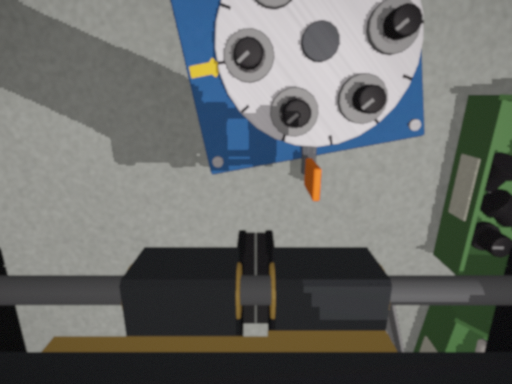

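```bash
python3 - <<'E'
from h import *
b=cv2.imread("pics/w1.png")
for n,u,v,z in (("padin",316,161,.075),("padout",319,198,.075),("hub",321,41,.056),("arrow",204,69,.012),("n1",250,56,.056),("n2",296,112,.056),("n3",364,97,.056),("n4",396,25,.056)): print(n,ray("wrist",u,v,z)[:2].round(4))
x=cv2.resize(b[140:240,240:380],(784,560),interpolation=cv2.INTER_CUBIC); cv2.imwrite("pics/c2.png",x)
E
```

```text
padin [ 0.5682 -0.197 ]
padout [ 0.5729 -0.2344]
hub [ 0.5711 -0.0885]
arrow [ 0.4554 -0.1087]
n1 [ 0.5054 -0.1008]
n2 [ 0.5499 -0.1519]
n3 [ 0.6152 -0.1383]
n4 [ 0.6387 -0.0757]
```

View pics/c2.png

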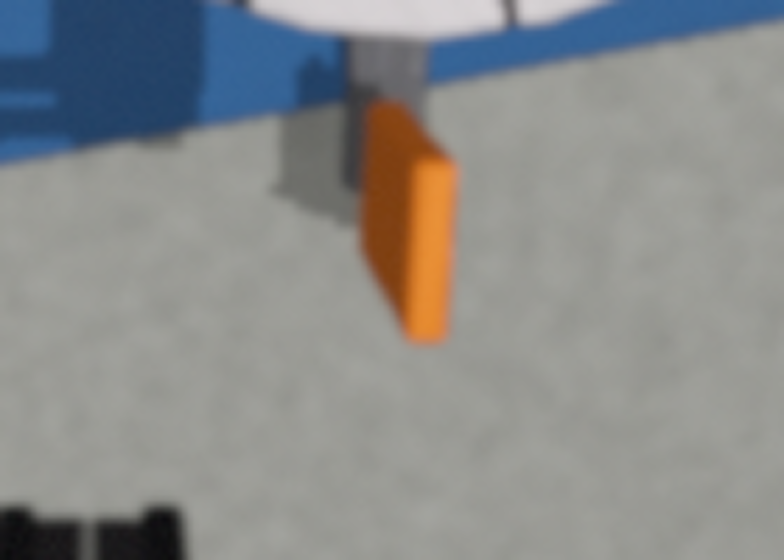

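The paddle's top face is centred at about px (317,185), which is x≈0.570, r≈133 mm, -90° world. I'll descend on its -x side.

Call:
{"api": "arm_command", "payload": {"xyz": [[0.015,-0.01,-0.04],[0.015,-0.01,-0.08],[0.015,-0.01,-0.12],[0.015,-0.01,-0.155],[0.015,-0.01,-0.177],[0.015,-0.01,-0.177],[0.015,-0.01,-0.177]], "rot": [[0,0,0],[0,0,0],[0,0,0],[0,0,0],[0,0,0],[0,0,0],[0,0,0]]}}

```text
time: 4.05
ee_pos: [0.5239, -0.2254, 0.0454]
eef_rot: [0.71, 0.704, -0.001, -0.001]
ft_force: [0.1, 0.2, 0.5]
width: 0.0004
grip_force: 0.0
```

Call:
{"api": "arm_command", "payload": {"xyz": [[0.004,0,0],[0.008,0,0],[0.012,0,0],[0.014,0,0],[0.016,0,0],[0.018,0,0]], "rot": [[0,0,0],[0,0,0],[0,0,0],[0,0,0],[0,0,0],[0,0,0]]}}

```text
time: 4.55
ee_pos: [0.5428, -0.2257, 0.046]
eef_rot: [0.71, 0.704, 0.0, 0.0]
ft_force: [0.5, 0.2, 1.1]
width: 0.0004
grip_force: 0.0
```

Call:
{"api": "arm_command", "payload": {"xyz": [[0.002,0,0],[0.004,0,0],[0.006,0,0],[0.008,0,0]], "rot": [[0,0,0],[0,0,0],[0,0,0],[0,0,0]]}}

```text
time: 4.88
ee_pos: [0.5505, -0.2257, 0.0455]
eef_rot: [0.71, 0.704, -0.0, -0.0]
ft_force: [0.1, -0.3, -0.2]
width: 0.0004
grip_force: 0.0
```

Call:
{"api": "arm_command", "payload": {"xyz": [[0.002,0,0],[0.004,0,0]], "rot": [[0,0,0],[0,0,0]]}}

```text
time: 5.05
ee_pos: [0.5545, -0.2257, 0.0455]
eef_rot: [0.71, 0.704, -0.0, -0.0]
ft_force: [-0.6, -0.3, 0.5]
width: 0.0005
grip_force: 0.0
```

Call:
{"api": "arm_command", "payload": {"xyz": [[0.002,0,0],[0.004,0,0]], "rot": [[0,0,0],[0,0,0]]}}

```text
time: 5.22
ee_pos: [0.5582, -0.2258, 0.0455]
eef_rot: [0.71, 0.704, -0.0, -0.0]
ft_force: [-1.3, 0.2, 0.5]
width: 0.0005
grip_force: 0.7
```

Call:
{"api": "arm_command", "payload": {"xyz": [[0.002,0,0],[0.004,0,0]], "rot": [[0,0,0],[0,0,0]]}}

```text
time: 5.38
ee_pos: [0.5624, -0.2257, 0.0455]
eef_rot: [0.71, 0.704, -0.0, -0.0]
ft_force: [-1.1, 0.1, 1.3]
width: 0.0003
grip_force: 0.7
```

Call:
{"api": "arm_command", "payload": {"xyz": [[0.001,0,0],[0.002,0,0]], "rot": [[0,0,0],[0,0,0]]}}

```text
time: 5.55
ee_pos: [0.5641, -0.2257, 0.0454]
eef_rot: [0.71, 0.704, -0.0, -0.0]
ft_force: [-2.6, -1.3, 1.4]
width: 0.0001
grip_force: 1.6
```

Call:
{"api": "arm_command", "payload": {"xyz": [[0.001,0,0],[0.002,0,0]], "rot": [[0,0,0],[0,0,0]]}}

```text
time: 5.72
ee_pos: [0.5657, -0.2257, 0.0454]
eef_rot: [0.71, 0.704, -0.0, -0.001]
ft_force: [-7.1, 0.4, 1.6]
width: 0.0004
grip_force: 3.0
```

Call:
{"api": "arm_command", "payload": {"xyz": [[0.001,0,0],[0.002,0,0]], "rot": [[0,0,0],[0,0,0]]}}

```text
time: 5.88
ee_pos: [0.5672, -0.2257, 0.0453]
eef_rot: [0.71, 0.704, -0.001, -0.001]
ft_force: [-8.3, 0.8, 3.3]
width: 0.0001
grip_force: 4.0
```

Call:
{"api": "arm_command", "payload": {"xyz": [[0.002,0,0],[0.004,0,0],[0.006,0,0],[0.008,0,0],[0.01,0,0]], "rot": [[0,0,0.03],[0,0,0.06],[0,0,0.09],[0,0,0.12],[0,0,0.15]]}}

```text
time: 6.3
ee_pos: [0.5775, -0.2263, 0.0454]
eef_rot: [0.655, 0.756, -0.001, -0.0]
ft_force: [-5.2, -1.6, 1.1]
width: 0.0001
grip_force: 2.8
```

Call:
{"api": "arm_command", "payload": {"xyz": [[0.002,0,0],[0.004,0,0],[0.006,0,0],[0.008,0,0]], "rot": [[0,0,0.015],[0,0,0.03],[0,0,0.045],[0,0,0.06]]}}

```text
time: 6.63
ee_pos: [0.5861, -0.2257, 0.0455]
eef_rot: [0.632, 0.775, -0.0, -0.0]
ft_force: [-4.4, 0.3, 0.2]
width: 0.0006
grip_force: 2.4
```

Call:
{"api": "arm_command", "payload": {"xyz": [[0.0024,0.0004,0],[0.0048,0.0008,0],[0.0072,0.0012,0],[0.0096,0.0017,0]], "rot": [[0,0,0.0175],[0,0,0.035],[0,0,0.0525],[0,0,0.07]]}}

```text
time: 6.97
ee_pos: [0.5963, -0.2241, 0.0456]
eef_rot: [0.604, 0.797, -0.0, 0.0]
ft_force: [-3.1, -2.2, -0.3]
width: 0.0008
grip_force: 1.7
```

Call:
{"api": "arm_command", "payload": {"xyz": [[0.0016,0.0003,0],[0.0032,0.0006,0],[0.0047,0.0009,0]], "rot": [[0,0,0.012],[0,0,0.024],[0,0,0.035]]}}

```text
time: 7.22
ee_pos: [0.6009, -0.2231, 0.0456]
eef_rot: [0.59, 0.807, 0.0, 0.0]
ft_force: [-2.7, -1.9, -0.8]
width: 0.0005
grip_force: 1.3
```

Call:
{"api": "arm_command", "payload": {"xyz": [[0.0012,0.0003,0],[0.0024,0.0006,0]], "rot": [[0,0,0.009],[0,0,0.0175]]}}

```text
time: 7.38
ee_pos: [0.6033, -0.2226, 0.0456]
eef_rot: [0.583, 0.812, 0.0, 0.0]
ft_force: [-2.4, -2.3, -0.9]
width: 0.0003
grip_force: 1.2
```

Call:
{"api": "arm_command", "payload": {"xyz": [[0.0012,0.0003,0],[0.0024,0.0006,0]], "rot": [[0,0,0.009],[0,0,0.0175]]}}

```text
time: 7.55
ee_pos: [0.6057, -0.2219, 0.0457]
eef_rot: [0.576, 0.817, 0.0, 0.0]
ft_force: [-1.8, -2.3, -0.5]
width: 0.0006
grip_force: 1.1
```

Call:
{"api": "arm_command", "payload": {"xyz": [[0.0012,0.0003,0],[0.0024,0.0006,0]], "rot": [[0,0,0.009],[0,0,0.0175]]}}

```text
time: 7.72
ee_pos: [0.6082, -0.2212, 0.0457]
eef_rot: [0.569, 0.822, 0.0, 0.0]
ft_force: [-1.7, -2.2, -0.7]
width: 0.0007
grip_force: 1.0
```

```bash
cat >> h.py <<'E'
def nest():
    s=r.read_state(); print("t",s["time"],"pos",np.round(s["ee_pos"],4),"F",np.round(s["ft_force"],1))
    for cam in ("top","scene","wrist"):
        im=r.camera(cam); H=cv2.cvtColor(im,cv2.COLOR_RGB2HSV)
        m=cv2.inRange(H,(20,120,100),(35,255,255)); n,l,st,c=cv2.connectedComponentsWithStats(m)
        for i in range(1,n):
            if st[i,4]>25:
                P=ray(cam,*c[i],.05); d=P[:2]-[.571,-.0875]
                if .05<np.hypot(*d)<.15: print(cam,"area",st[i,4],"r",np.hypot(*d).round(3),"ang",np.degrees(np.arctan2(d[1],d[0])).round(1))
E
python3 -c "
from h import *
nest()"
```

```text
t 7.7167 pos [ 0.6082 -0.2212  0.0457] F [-1.7 -2.2 -0.7]
top area 176 r 0.07 ang 88.9
top area 38 r 0.115 ang -172.3
scene area 129 r 0.067 ang 91.9
```

Call:
{"api": "arm_command", "payload": {"xyz": [[0.0011,0.0004,0],[0.0023,0.0007,0]], "rot": [[0,0,0.009],[0,0,0.0175]]}}

```text
time: 8.03
ee_pos: [0.6102, -0.2206, 0.0457]
eef_rot: [0.562, 0.827, 0.0, 0.0]
ft_force: [-2.0, -0.9, -0.5]
width: 0.0004
grip_force: 1.0
```

```bash
python3 -c "
from h import *
nest()"
```

```text
t 8.0333 pos [ 0.6102 -0.2206  0.0457] F [-2.  -0.9 -0.5]
top area 178 r 0.07 ang 99.7
top area 39 r 0.115 ang -172.3
scene area 124 r 0.068 ang 102.7
```

The dial snapped over by about 29°, and the force at the snap was low. Now I'll retract fully so the lever springs back.

Call:
{"api": "arm_command", "payload": {"xyz": [[-0.007,-0.0017,0],[-0.014,-0.003,0],[-0.021,-0.0042,0],[-0.028,-0.005,0],[-0.035,-0.0054,0],[-0.042,-0.0055,0],[-0.049,-0.0055,0],[-0.056,-0.005,0],[-0.062,-0.005,0],[-0.062,-0.005,0],[-0.062,-0.005,0]], "rot": [[0,0,-0.05],[0,0,-0.1],[0,0,-0.15],[0,0,-0.2],[0,0,-0.25],[0,0,-0.3],[0,0,-0.345],[0,0,-0.385],[0,0,-0.385],[0,0,-0.385],[0,0,-0.385]]}}

```text
time: 9.1
ee_pos: [0.5485, -0.2252, 0.0458]
eef_rot: [0.709, 0.705, 0.0, 0.0]
ft_force: [-0.4, 0.2, -0.3]
width: 0.0002
grip_force: 0.0
```

```bash
python3 -c "
from h import *
nest()"
```

```text
t 9.1 pos [ 0.5485 -0.2252  0.0458] F [-0.4  0.2 -0.3]
top area 178 r 0.07 ang 99.7
top area 40 r 0.115 ang -172.2
scene area 125 r 0.068 ang 102.9
wrist area 976 r 0.106 ang -163.9
```

The dial held in its notch. Stroke 2 follows.

Call:
{"api": "arm_command", "payload": {"xyz": [[0.004,0,0],[0.0085,0,0],[0.0109,0,0],[0.0133,-0.0003,0],[0.0156,-0.0004,0],[0.018,-0.0005,0],[0.0205,-0.0005,0],[0.0241,-0.0005,0],[0.0278,-0.0004,0],[0.0314,-0.0002,0],[0.0351,0.0001,0],[0.0387,0.0004,0],[0.0423,0.001,0],[0.0458,0.0015,0],[0.0494,0.0021,0],[0.0518,0.0026,0],[0.0541,0.0031,0],[0.0565,0.0037,0]], "rot": [[0,0,0],[0,0,0],[0,0,0.0175],[0,0,0.035],[0,0,0.052],[0,0,0.07],[0,0,0.087],[0,0,0.113],[0,0,0.14],[0,0,0.166],[0,0,0.192],[0,0,0.218],[0,0,0.244],[0,0,0.27],[0,0,0.297],[0,0,0.314],[0,0,0.332],[0,0,0.349]]}}

```text
time: 10.75
ee_pos: [0.605, -0.2219, 0.0456]
eef_rot: [0.576, 0.817, 0.0, 0.0]
ft_force: [-2.1, -2.2, 0.9]
width: 0.0003
grip_force: 1.2
```

Call:
{"api": "arm_command", "payload": {"xyz": [[0.0012,0.0003,0],[0.0024,0.0006,0],[0.0036,0.001,0],[0.0048,0.0013,0]], "rot": [[0,0,0.009],[0,0,0.0175],[0,0,0.026],[0,0,0.035]]}}

```text
time: 11.08
ee_pos: [0.6096, -0.2206, 0.0456]
eef_rot: [0.562, 0.827, 0.0, 0.0]
ft_force: [-1.8, -2.7, 0.0]
width: 0.0007
grip_force: 1.0
```

Call:
{"api": "arm_command", "payload": {"xyz": [[0.0008,0.0002,0],[0.0012,0.0003,0]], "rot": [[0,0,0.005],[0,0,0.009]]}}

```text
time: 11.25
ee_pos: [0.6105, -0.2204, 0.0456]
eef_rot: [0.559, 0.829, -0.0, -0.0]
ft_force: [-3.5, -2.0, 0.3]
width: 0.0003
grip_force: 1.9
```

```bash
python3 -c "
from h import *
nest()"
```

```text
t 11.25 pos [ 0.6105 -0.2204  0.0456] F [-3.5 -2.   0.3]
top area 181 r 0.07 ang 128.8
top area 37 r 0.115 ang -172.3
scene area 123 r 0.07 ang 132.5
```

Call:
{"api": "arm_command", "payload": {"xyz": [[-0.007,-0.0017,0],[-0.014,-0.003,0],[-0.021,-0.0042,0],[-0.028,-0.005,0],[-0.035,-0.0055,0],[-0.042,-0.0058,0],[-0.049,-0.0057,0],[-0.056,-0.0053,0],[-0.0625,-0.0053,0],[-0.0625,-0.0053,0],[-0.0625,-0.0053,0]], "rot": [[0,0,-0.05],[0,0,-0.1],[0,0,-0.15],[0,0,-0.2],[0,0,-0.25],[0,0,-0.3],[0,0,-0.345],[0,0,-0.393],[0,0,-0.393],[0,0,-0.393],[0,0,-0.393]]}}

```text
time: 12.32
ee_pos: [0.5486, -0.2251, 0.0458]
eef_rot: [0.709, 0.705, 0.0, 0.0]
ft_force: [0.4, 0.2, 0.4]
width: 0.0001
grip_force: 0.0
```

Call:
{"api": "arm_command", "payload": {"xyz": [[0.004,0,0],[0.0085,0,0],[0.0109,0,0],[0.0133,-0.0003,0],[0.0156,-0.0004,0],[0.018,-0.0005,0],[0.0205,-0.0005,0],[0.0241,-0.0005,0],[0.0278,-0.0004,0],[0.0314,-0.0002,0],[0.0351,0.0001,0],[0.0387,0.0004,0],[0.0423,0.001,0],[0.0458,0.0015,0],[0.0494,0.0021,0],[0.0518,0.0026,0],[0.0541,0.0031,0],[0.0565,0.0037,0]], "rot": [[0,0,0],[0,0,0],[0,0,0.0175],[0,0,0.035],[0,0,0.052],[0,0,0.07],[0,0,0.087],[0,0,0.113],[0,0,0.14],[0,0,0.166],[0,0,0.192],[0,0,0.218],[0,0,0.244],[0,0,0.27],[0,0,0.297],[0,0,0.314],[0,0,0.332],[0,0,0.349]]}}

```text
time: 13.82
ee_pos: [0.605, -0.2219, 0.0456]
eef_rot: [0.576, 0.817, 0.0, 0.0]
ft_force: [-1.5, -1.4, 0.4]
width: 0.0004
grip_force: 1.3
```

Call:
{"api": "arm_command", "payload": {"xyz": [[0.0012,0.0003,0],[0.0024,0.0006,0],[0.0036,0.001,0],[0.0048,0.0013,0]], "rot": [[0,0,0.009],[0,0,0.0175],[0,0,0.026],[0,0,0.035]]}}

```text
time: 14.15
ee_pos: [0.6096, -0.2206, 0.0456]
eef_rot: [0.562, 0.827, 0.0, 0.0]
ft_force: [-1.6, -1.5, 0.3]
width: 0.0004
grip_force: 1.1
```

```bash
python3 -c "
from h import *
nest()"
```

```text
t 14.15 pos [ 0.6096 -0.2206  0.0456] F [-1.6 -1.5  0.3]
top area 180 r 0.069 ang 149.1
top area 38 r 0.115 ang -172.3
scene area 114 r 0.07 ang 156.5
```

Call:
{"api": "arm_command", "payload": {"xyz": [[0.0008,0.0002,0],[0.0012,0.0003,0]], "rot": [[0,0,0.005],[0,0,0.009]]}}

```text
time: 14.47
ee_pos: [0.6105, -0.2204, 0.0456]
eef_rot: [0.559, 0.829, -0.0, -0.0]
ft_force: [-3.4, -2.5, 0.6]
width: 0.0
grip_force: 2.1
```

```bash
python3 -c "
from h import *
nest()"
```

```text
t 14.4667 pos [ 0.6105 -0.2204  0.0456] F [-3.4 -2.5  0.6]
top area 179 r 0.069 ang 158.6
top area 38 r 0.115 ang -172.3
scene area 117 r 0.072 ang 162.4
```

The nest is now at 159°, so one more click takes it to about 189° (the mark is at about 190°). I'll let the lever spring back and make stroke 4.

Call:
{"api": "arm_command", "payload": {"xyz": [[-0.007,-0.0017,0],[-0.014,-0.003,0],[-0.021,-0.0042,0],[-0.028,-0.005,0],[-0.035,-0.0055,0],[-0.042,-0.0058,0],[-0.049,-0.0057,0],[-0.056,-0.0053,0],[-0.0625,-0.0053,0],[-0.0625,-0.0053,0],[-0.0625,-0.0053,0]], "rot": [[0,0,-0.05],[0,0,-0.1],[0,0,-0.15],[0,0,-0.2],[0,0,-0.25],[0,0,-0.3],[0,0,-0.345],[0,0,-0.393],[0,0,-0.393],[0,0,-0.393],[0,0,-0.393]]}}

```text
time: 15.53
ee_pos: [0.5485, -0.2252, 0.0457]
eef_rot: [0.709, 0.705, 0.0, 0.0]
ft_force: [0.6, -0.2, -0.5]
width: 0.0005
grip_force: 0.0
```

Call:
{"api": "arm_command", "payload": {"xyz": [[0.004,0,0],[0.0085,0,0],[0.0109,0,0],[0.0133,-0.0003,0],[0.0156,-0.0004,0],[0.018,-0.0005,0],[0.0205,-0.0005,0],[0.0241,-0.0005,0],[0.0278,-0.0004,0],[0.0314,-0.0002,0],[0.0351,0.0001,0],[0.0387,0.0004,0],[0.0423,0.001,0],[0.0458,0.0015,0],[0.0494,0.0021,0],[0.0518,0.0026,0],[0.0541,0.0031,0],[0.0565,0.0037,0]], "rot": [[0,0,0],[0,0,0],[0,0,0.0175],[0,0,0.035],[0,0,0.052],[0,0,0.07],[0,0,0.087],[0,0,0.113],[0,0,0.14],[0,0,0.166],[0,0,0.192],[0,0,0.218],[0,0,0.244],[0,0,0.27],[0,0,0.297],[0,0,0.314],[0,0,0.332],[0,0,0.349]]}}

```text
time: 17.03
ee_pos: [0.605, -0.2219, 0.0456]
eef_rot: [0.576, 0.817, 0.0, 0.0]
ft_force: [-2.2, -2.3, 1.4]
width: 0.0005
grip_force: 1.3
```

Call:
{"api": "arm_command", "payload": {"xyz": [[0.0012,0.0003,0],[0.0024,0.0006,0],[0.0036,0.001,0],[0.0048,0.0013,0]], "rot": [[0,0,0.009],[0,0,0.0175],[0,0,0.026],[0,0,0.035]]}}

```text
time: 17.37
ee_pos: [0.6096, -0.2206, 0.0457]
eef_rot: [0.562, 0.827, 0.0, 0.0]
ft_force: [-1.8, -1.5, -0.3]
width: 0.0006
grip_force: 1.1
```

Call:
{"api": "arm_command", "payload": {"xyz": [[0.0008,0.0002,0],[0.0012,0.0003,0],[0.0012,0.0003,0]], "rot": [[0,0,0.005],[0,0,0.009],[0,0,0.009]]}}

```text
time: 17.62
ee_pos: [0.6105, -0.2204, 0.0456]
eef_rot: [0.559, 0.829, -0.0, -0.0]
ft_force: [-2.5, -2.4, 1.2]
width: 0.0001
grip_force: 1.6
```

```bash
python3 -c "
from h import *
nest()"
```

```text
t 17.6167 pos [ 0.6105 -0.2204  0.0456] F [-2.5 -2.4  1.2]
top area 187 r 0.067 ang -171.5
top area 38 r 0.115 ang -172.3
scene area 117 r 0.073 ang -168.2
```

The nest (-171.5°) lines up with the arrow (-172.3°). I'll release the lever, lift, and head for the knob.

Call:
{"api": "arm_command", "payload": {"xyz": [[-0.007,-0.0017,0],[-0.014,-0.003,0],[-0.021,-0.0042,0],[-0.028,-0.005,0],[-0.035,-0.0055,0],[-0.042,-0.0058,0],[-0.049,-0.0057,0],[-0.056,-0.0053,0],[-0.0625,-0.0053,0],[-0.07,-0.0053,0],[-0.075,-0.0053,0.02],[-0.075,-0.0053,0.06],[-0.075,-0.0053,0.1],[-0.075,-0.0053,0.14],[-0.075,-0.0053,0.175],[-0.075,-0.0053,0.175]], "rot": [[0,0,-0.05],[0,0,-0.1],[0,0,-0.15],[0,0,-0.2],[0,0,-0.25],[0,0,-0.3],[0,0,-0.345],[0,0,-0.393],[0,0,-0.393],[0,0,-0.393],[0,0,-0.393],[0,0,-0.393],[0,0,-0.393],[0,0,-0.393],[0,0,-0.393],[0,0,-0.393]]}}

```text
time: 19.1
ee_pos: [0.5383, -0.2269, 0.228]
eef_rot: [0.709, 0.705, 0.003, 0.004]
ft_force: [0.5, -0.1, -0.2]
width: 0.0005
grip_force: 0.0
```

Call:
{"api": "arm_command", "payload": {"xyz": [[0.084,0.385,0],[0.084,0.385,0],[0.084,0.385,0],[0.084,0.385,0],[0.084,0.385,0],[0.084,0.385,0],[0.084,0.385,0],[0.084,0.385,0],[0.084,0.385,0],[0.084,0.385,0],[0.084,0.385,0],[0.084,0.385,0],[0.084,0.385,0]], "rot": [[0,0,0.02],[0,0,0.04],[0,0,0.06],[0,0,0.08],[0,0,0.1],[0,0,0.12],[0,0,0.14],[0,0,0.16],[0,0,0.18],[0,0,0.18],[0,0,0.18],[0,0,0.18],[0,0,0.18]], "grip": 0.6}}

```text
time: 20.18
ee_pos: [0.6197, 0.158, 0.2206]
eef_rot: [0.644, 0.765, -0.0, 0.0]
ft_force: [-0.9, -0.7, -0.1]
width: 0.0525
grip_force: 0.0
```

```bash
python3 - <<'E'
from h import *
np.set_printoptions(precision=4,suppress=True)
nest()
s=r.read_state();print(s["ee_pos"],s["eef_rot"],s["width"])
b=snap("wrist","w2")[:,:,::-1]
for c in ("wrist","top"):
  for l in ("knob","load_mark","nest","dial"):
    print(c,l,[(round(d["conf"],2),w(c,d["at"]).round(4).tolist()) for d in r.spot_point(l,c)[:4]])
g=b.max(2); m=(g<45).astype(np.uint8)*255; n,L,st,c=cv2.connectedComponentsWithStats(m)
for i in range(1,n):
    P=ray("wrist",*c[i],.02)
    if st[i,4]>150 and .5<P[0]<.75 and .15<P[1]<.35: print(st[i],c[i],P)
E
```

```text
t 20.1833 pos [0.6197 0.158  0.2206] F [-0.9 -0.7 -0.1]
top area 184 r 0.067 ang -171.7
top area 38 r 0.115 ang -172.3
wrist area 535 r 0.103 ang 125.7
[0.6198 0.1577 0.2209] [0.6445 0.7646 0.0002 0.0002] 0.052286158384725646
wrist knob [(0.96, [0.7672, 0.1197, -0.0014]), (0.69, [0.6299, 0.2438, 0.0065]), (0.65, [0.6065, 0.1033, 0.0004])]
wrist load_mark []
wrist nest []
wrist dial [(0.72, [0.5702, -0.0822, -0.0005])]
top knob [(0.52, [0.4268, 0.4782, 0.0023]), (0.48, [0.8021, 0.0511, 0.0001]), (0.46, [0.6084, 0.107, -0.004]), (0.45, [0.7706, 0.12, -0.0015])]
top load_mark [(0.95, [0.5086, -0.0996, 0.044])]
top nest [(0.71, [0.5052, -0.0968, 0.0442])]
top dial [(0.76, [0.5723, -0.0847, -0.0003]), (0.71, [0.4667, 0.209, 0.0017]), (0.54, [0.5762, -0.0848, 0.0002])]
[264  85  27  24 310] [275.5516  99.6226] [0.628  0.2363 0.02  ]
```

View pics/w2.png

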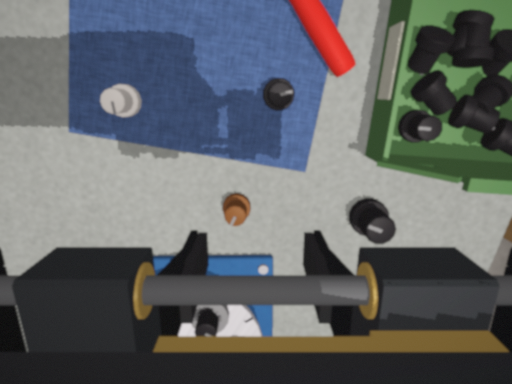

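```bash
python3 - <<'E'
from h import *
from scipy.optimize import minimize
b=cv2.imread("pics/w2.png"); b0=b[70:120,250:310]
H=cv2.cvtColor(b,cv2.COLOR_BGR2HSV)
# knob: not blue-saturated bright => dark or low blue dominance
m=((b[:,:,0].astype(int)-b[:,:,2])<25).astype(np.uint8); k=np.zeros_like(m); k[70:120,255:305]=m[70:120,255:305]
n,L,st,c=cv2.connectedComponentsWithStats(k); i=1+np.argmax(st[1:,4]); k=(L==i).astype(np.uint8); print(st[i])
M=r.camera_model("wrist"); Ti=np.linalg.inv(np.array(M["T"]))
t=np.linspace(0,2*np.pi,40)
def sil(p):
    a=np.zeros((384*4,512*4),np.uint8)
    for R,z0,z1 in ((.0175,.003,.015),(.013,.015,.041)):
        P=np.concatenate([np.c_[p[0]+R*np.cos(t),p[1]+R*np.sin(t),np.full(40,z),np.ones(40)] for z in (z0,z1)])@Ti.T
        uv=np.c_[M["fx"]*P[:,0]/-P[:,2]+M["cx"],M["fy"]*P[:,1]/P[:,2]+M["cy"]]
        cv2.fillConvexPoly(a,cv2.convexHull((uv*4+1.5).round().astype(np.int32)),1)
    return a
K=cv2.resize(k,None,fx=4,fy=4,interpolation=cv2.INTER_NEAREST)
f=lambda p:-(np.sum(sil(p)&K)/np.sum(sil(p)|K))
best=min(((f((x,y)),x,y) for x in np.arange(.615,.640,.001) for y in np.arange(.225,.255,.001)))
print(best)
o=cv2.resize(b,None,fx=4,fy=4); cs,_=cv2.findContours(sil(best[1:]),0,1); cv2.drawContours(o,cs,-1,(0,255,0),1); cs,_=cv2.findContours(K,0,1); cv2.drawContours(o,cs,-1,(0,0,255),1)
cv2.imwrite("pics/fit.png",cv2.resize(o[240:520,960:1280],(640,560)))
E
```

```text
[263  79  31  31 763]
(np.float64(-0.8715642178910544), np.float64(0.63), np.float64(0.24200000000000002))
```

View pics/fit.png

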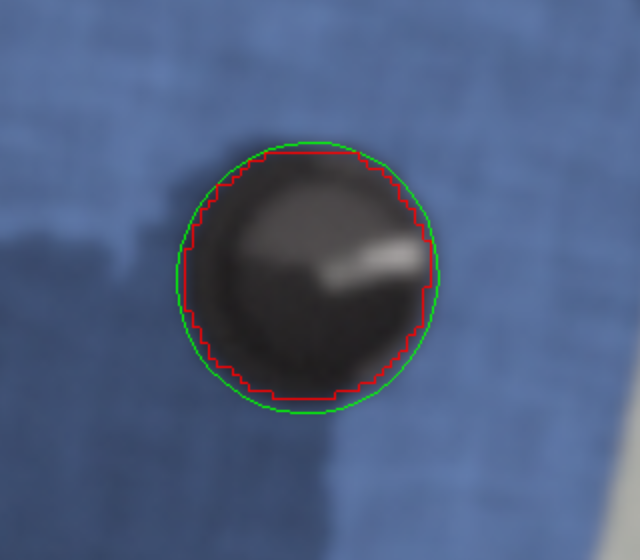

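The silhouette fit puts the knob at (0.630, 0.242). I'll grasp it above the skirt.

Call:
{"api": "arm_command", "payload": {"xyz": [[0.005,0.042,0],[0.01,0.084,-0.01],[0.01,0.084,-0.05],[0.01,0.084,-0.09],[0.01,0.084,-0.13],[0.01,0.084,-0.16],[0.01,0.084,-0.18],[0.01,0.084,-0.195],[0.01,0.084,-0.202],[0.01,0.084,-0.202],[0.01,0.084,-0.202]], "rot": [[0,0,0],[0,0,0],[0,0,0],[0,0,0],[0,0,0],[0,0,0],[0,0,0],[0,0,0],[0,0,0],[0,0,0],[0,0,0]]}}

```text
time: 21.7
ee_pos: [0.6304, 0.2436, 0.0196]
eef_rot: [0.644, 0.765, 0.001, 0.0]
ft_force: [0.0, -0.7, 0.4]
width: 0.0521
grip_force: 0.0
```

Call:
{"api": "arm_command", "payload": {"xyz": [[0,0,0],[0,0,0],[0,0,0],[0,0,0],[0,0,0],[0,0,0]], "rot": [[0,0,0],[0,0,0],[0,0,0],[0,0,0],[0,0,0],[0,0,0]], "grip": 0, "squeeze": 15}}

```text
time: 22.2
ee_pos: [0.6298, 0.2436, 0.019]
eef_rot: [0.644, 0.765, 0.0, 0.0]
ft_force: [-0.3, 0.2, 2.2]
width: 0.0257
grip_force: 15.0
```

Call:
{"api": "arm_command", "payload": {"xyz": [[0,0,0.02],[0,0,0.06],[0,0,0.1],[0,0,0.14],[0,0,0.181],[-0.125,-0.414,0.181],[-0.125,-0.414,0.181],[-0.125,-0.414,0.181],[-0.125,-0.414,0.181],[-0.125,-0.414,0.181],[-0.125,-0.414,0.181],[-0.125,-0.414,0.181],[-0.125,-0.414,0.181],[-0.125,-0.414,0.181],[-0.125,-0.414,0.181],[-0.125,-0.414,0.181],[-0.125,-0.414,0.181],[-0.125,-0.414,0.181],[-0.125,-0.414,0.181]], "rot": [[0,0,0],[0,0,0],[0,0,0],[0,0,0],[0,0,0],[0,0,0],[0,0,0],[0,0,0],[0,0,0],[0,0,0],[0,0,0],[0,0,0],[0,0,0],[0,0,0],[0,0,0],[0,0,0],[0,0,0],[0,0,0],[0,0,0]]}}

```text
time: 23.78
ee_pos: [0.505, -0.1695, 0.1995]
eef_rot: [0.643, 0.766, 0.0, -0.0]
ft_force: [0.0, 0.2, -0.1]
width: 0.0258
grip_force: 15.0
```

```bash
python3 - <<'E'
from h import *
np.set_printoptions(precision=4,suppress=True)
s=r.read_state();print(s["ee_pos"],s["eef_rot"],s["width"],s["ft_force"],s["time"])
b=snap("wrist","w3")[:,:,::-1]
for c in ("wrist",):
  for l in ("load_mark","nest","dial","knob"):
    print(c,l,[(round(d["conf"],2),w(c,d["at"]).round(4).tolist()) for d in r.spot_point(l,c)[:4]])
H=cv2.cvtColor(b,cv2.COLOR_BGR2HSV); m=cv2.inRange(H,(20,110,80),(36,255,255))
for c in cv2.findContours(m,0,1)[0]:
    if cv2.contourArea(c)>80:
        (u,v),ax,an=cv2.fitEllipse(c); print((u,v),ax,ray("wrist",u,v,.056)[:2],ray("wrist",u,v,.012)[:2])
m=cv2.inRange(H,(0,0,130),(180,45,255)); print("tcp px",proj("wrist",s["ee_pos"]),proj("wrist",np.array(s["ee_pos"])-[0,0,.016]))
E
```

```text
[ 0.505  -0.1695  0.1995] [ 0.6433  0.7656  0.0003 -0.0002] 0.025837951056451168 [ 0.0228  0.2151 -0.1125] 23.7833
wrist load_mark [(0.92, [0.4994, -0.0987, 0.0444])]
wrist nest [(0.55, [0.5035, -0.0955, 0.0441])]
wrist dial [(0.81, [0.5686, -0.0837, 0.0044])]
wrist knob [(0.78, [0.5059, -0.1712, 0.1857])]
(385.6138916015625, 341.2448425292969) (19.020174026489258, 642.9873657226562) [ 0.6829 -0.3299] [ 0.7106 -0.3642]
(318.0960388183594, 290.5013122558594) (12.183687210083008, 51.958744049072266) [ 0.5923 -0.2786] [ 0.6069 -0.3054]
(192.4143524169922, 291.0674743652344) (12.033737182617188, 53.119754791259766) [ 0.459  -0.3026] [ 0.4544 -0.3329]
(220.07778930664062, 105.98637390136719) (13.906746864318848, 34.65065002441406) [ 0.4613 -0.1066] [ 0.457  -0.1088]
(267.6133117675781, 106.49400329589844) (50.214691162109375, 51.778358459472656) [ 0.5037 -0.0997] [ 0.5056 -0.1008]
tcp px (np.float64(255.89367430706284), np.float64(246.07308667391933)) (np.float64(255.85094856190605), np.float64(234.11269306229428))
```

View pics/w3.png

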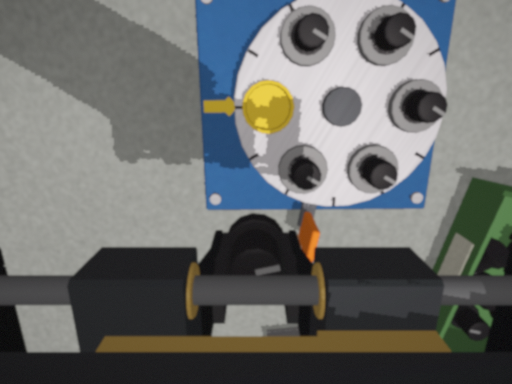

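```bash
python3 - <<'E'
from h import *
s=r.read_state();p=np.array(s["ee_pos"]);t=np.linspace(0,2*np.pi,72)
for z in (-.016,-.004):
    for off in (-.003,0,.003):
        uv=np.array([proj("wrist",p+[-.17*off+.0175*np.cos(a),.985*off+.0175*np.sin(a),z]) for a in t]); print(z,off,"top row",uv[:,1].min().round(1),"cols",uv[:,0].min().round(1),uv[:,0].max().round(1))
b=cv2.imread("pics/w3.png"); print(b[205:235:1,256].sum(1)//3); print(b[238,210:305].sum(1)//3); print(b[228,215:300].sum(1)//3)
E
```

```text
-0.016 -0.003 top row 211.3 cols 226.5 285.2
-0.016 0 top row 206.4 cols 226.4 285.4
-0.016 0.003 top row 201.5 cols 226.2 285.5
-0.004 -0.003 top row 218.8 cols 224.7 287.1
-0.004 0 top row 213.6 cols 224.5 287.2
-0.004 0.003 top row 208.4 cols 224.4 287.4
[105 105 105 112 130 150 155 144 111  66  30  23  21  22  27  31  35  32
  29  29  31  26  28  26  22  20  21  20  18  21]
[158 153 134  94  49  23  17  16  17  16  19  22  26  24  27  27  30  27
  26  29  26  26  25  27  26  26  26  23  20  22  20  20  21  23  22  22
  23  23  22  21  21  20  20  19  20  20  22  20  19  21  18  22  20  19
  21  20  19  22  18  19  18  19  22  21  23  27  25  26  27  27  28  26
  28  26  28  25  30  28  24  22  21  20  18  18  17  19  26  52  69  76
  75  75  72  72  74]
[156 156 157 157 157 158 158 159 159 158 157 157 153 141 112  69  34  27
  27  27  27  30  30  30  29  29  27  27  28  29  28  27  28  24  26  28
  27  26  26  27  26  26  26  25  26  29  29  27  26  28  27  26  29  26
  28  25  28  27  27  28  31  27  25  23  29  54  90 127 152 161 163 162
 159 156 152 148 145 141 133 120 115 116 116 112 104]
```

Call:
{"api": "arm_command", "payload": {"xyz": [[-0.0015,0.036,0],[-0.0015,0.0725,0],[-0.0015,0.0725,-0.03],[-0.0015,0.0725,-0.06],[-0.0015,0.0725,-0.09],[-0.0015,0.0725,-0.11],[-0.0015,0.0725,-0.1195],[-0.0015,0.0725,-0.1195],[-0.0015,0.0725,-0.1195],[-0.0015,0.0725,-0.1195]], "rot": [[0,0,0],[0,0,0],[0,0,0],[0,0,0],[0,0,0],[0,0,0],[0,0,0],[0,0,0],[0,0,0],[0,0,0]]}}

```text
time: 24.87
ee_pos: [0.5042, -0.0981, 0.0815]
eef_rot: [0.644, 0.765, 0.001, 0.001]
ft_force: [0.5, 0.5, -0.2]
width: 0.0258
grip_force: 15.0
```

```bash
python3 - <<'E'
from h import *
s=r.read_state();p=np.array(s["ee_pos"]);print(p,s["ft_force"],s["time"])
b=snap("wrist","w4")[:,:,::-1].copy(); t=np.linspace(0,2*np.pi,72)
o=cv2.resize(b,None,fx=3,fy=3,interpolation=cv2.INTER_CUBIC)
def circ(c,R,z,col):
    uv=np.array([proj("wrist",[c[0]+R*np.cos(a),c[1]+R*np.sin(a),z]) for a in t]); cv2.polylines(o,[(uv*3+1).astype(np.int32)],True,col,1); return uv
circ((.5037,-.0997),.024,.056,(0,255,0))
circ((.5037,-.0997),.0205,.056,(0,255,255))
circ(p[:2]+[.0005,-.003],.0175,p[2]-.016,(255,0,255))
cv2.imwrite("pics/c4.png",o[420:960,360:1160])
E
```

```text
[ 0.50417734 -0.09813843  0.08147125] [ 0.4611822   0.54000638 -0.23480583] 24.8667
```

View pics/c4.png

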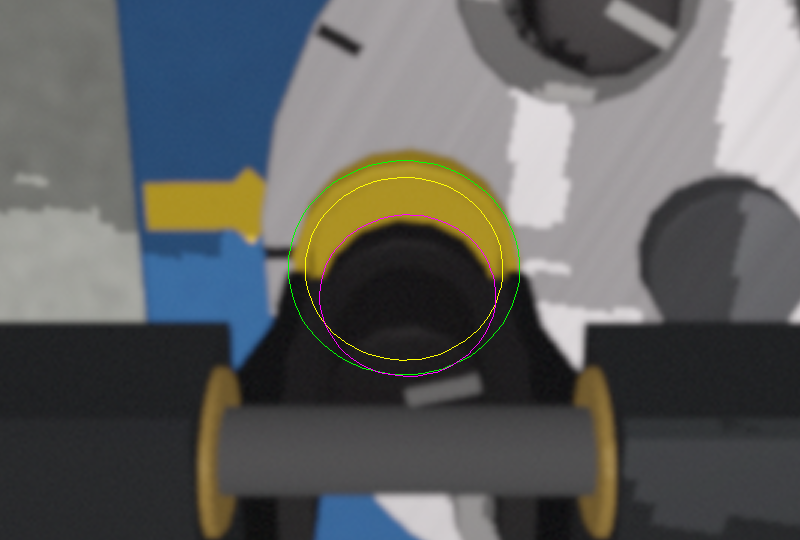

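```bash
python3 - <<'E'
from h import *
s=r.read_state();p=np.array(s["ee_pos"]);print(p)
cr=lambda q:np.round(np.array(q)*3+1-[360,420],0)
for off in (-.005,0): print("topcentre",off,cr(proj("wrist",p+[0,off,.022])),"edges +y",cr(proj("wrist",p+[0,off+.013,.022])),"+x",cr(proj("wrist",p+[.013,off,.022])),"skirt top front",cr(proj("wrist",p+[0,off+.0175,-.004])))
b=cv2.imread("pics/w4.png"); x=cv2.resize(b[190:290,200:310],(792,600-(0)),interpolation=cv2.INTER_CUBIC)[:, :]
x=cv2.convertScaleAbs(x,alpha=3.5,beta=0); cv2.imwrite("pics/c5.png",x)
E
```

```text
[ 0.5042406  -0.09813457  0.08154553]
topcentre -0.005 [404. 408.] edges +y [418. 336.] +x [483. 420.] skirt top front [420. 249.]
topcentre 0 [409. 381.] edges +y [423. 308.] +x [489. 393.] skirt top front [425. 223.]
```

View pics/c5.png

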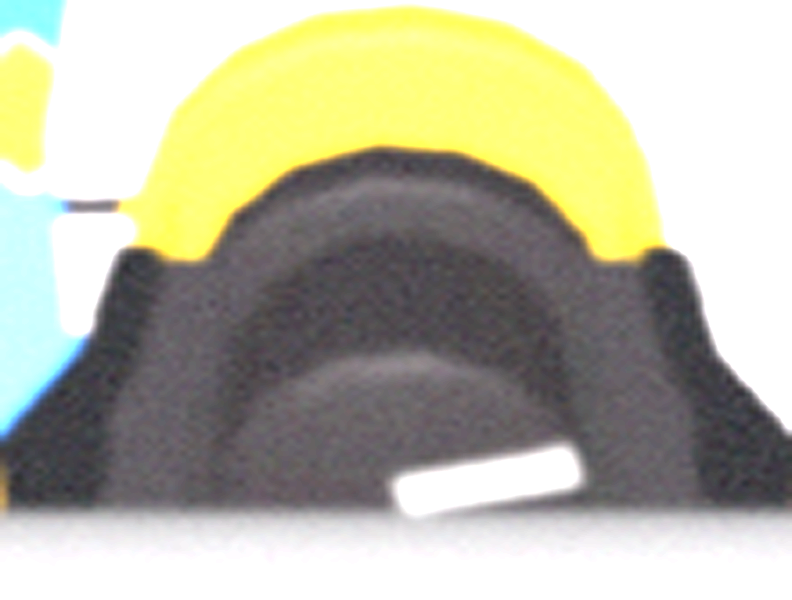

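The knob is upright in the fingers, about 3 mm toward -y of the TCP. The nest rim shows at about (0.504,-0.098). I'll shift +3 mm in y and descend by feel.

Call:
{"api": "arm_command", "payload": {"xyz": [[-0.0005,0.003,0],[-0.0005,0.003,-0.003],[-0.0005,0.003,-0.006],[-0.0005,0.003,-0.009],[-0.0005,0.003,-0.0105],[-0.0005,0.003,-0.012]], "rot": [[0,0,0],[0,0,0],[0,0,0],[0,0,0],[0,0,0],[0,0,0]]}}

```text
time: 25.42
ee_pos: [0.5025, -0.0951, 0.0677]
eef_rot: [0.644, 0.765, -0.0, -0.0]
ft_force: [0.3, -0.2, 0.0]
width: 0.0258
grip_force: 15.0
```

Call:
{"api": "arm_command", "payload": {"xyz": [[0,0,-0.0015],[0,0,-0.003],[0,0,-0.003]], "rot": [[0,0,0],[0,0,0],[0,0,0]]}}

```text
time: 25.67
ee_pos: [0.5025, -0.0951, 0.0648]
eef_rot: [0.644, 0.765, -0.0, -0.0]
ft_force: [-0.6, 0.2, -1.1]
width: 0.0258
grip_force: 15.0
```

Call:
{"api": "arm_command", "payload": {"xyz": [[0.0005,0,-0.001],[0.0005,0,-0.002],[0.0005,0,-0.003],[0.0005,0,-0.003]], "rot": [[0,0,0],[0,0,0],[0,0,0],[0,0,0]]}}

```text
time: 26.0
ee_pos: [0.5031, -0.095, 0.0619]
eef_rot: [0.644, 0.765, -0.0, -0.0]
ft_force: [0.0, 1.0, -0.9]
width: 0.0255
grip_force: 15.0
```

Call:
{"api": "arm_command", "payload": {"xyz": [[0,0,-0.0006],[0,0,-0.0012],[0,0,-0.0012]], "rot": [[0,0,0],[0,0,0],[0,0,0]]}}

```text
time: 26.25
ee_pos: [0.5031, -0.095, 0.0608]
eef_rot: [0.644, 0.765, 0.0, -0.0]
ft_force: [0.7, 0.1, -0.6]
width: 0.0253
grip_force: 15.0
```

Call:
{"api": "arm_command", "payload": {"xyz": [[0,0,-0.0003],[0,0,-0.0006],[0,0,-0.0006]], "rot": [[0,0,0],[0,0,0],[0,0,0]]}}

```text
time: 26.5
ee_pos: [0.5031, -0.095, 0.0602]
eef_rot: [0.644, 0.765, 0.0, -0.0]
ft_force: [0.2, -0.5, -1.1]
width: 0.0256
grip_force: 15.0
```

Call:
{"api": "arm_command", "payload": {"xyz": [[0,0,-0.0003],[0,0,-0.0006],[0,0,-0.0006]], "rot": [[0,0,0],[0,0,0],[0,0,0]]}}

```text
time: 26.75
ee_pos: [0.5032, -0.0951, 0.0599]
eef_rot: [0.644, 0.765, 0.0, -0.0]
ft_force: [-1.8, 0.8, 3.4]
width: 0.0254
grip_force: 15.0
```

Call:
{"api": "arm_command", "payload": {"xyz": [[0,0,-0.0003],[0,0,-0.0006],[0,0,-0.0006]], "rot": [[0,0,0],[0,0,0],[0,0,0]]}}

```text
time: 27.0
ee_pos: [0.5032, -0.0951, 0.0598]
eef_rot: [0.644, 0.765, 0.0, -0.0]
ft_force: [-6.0, 1.6, 12.7]
width: 0.0253
grip_force: 15.0
```

It's seated on the floor. I'll ease off, release and lift.

Call:
{"api": "arm_command", "payload": {"xyz": [[0,0,0.0009],[0,0,0.0009]], "rot": [[0,0,0],[0,0,0]]}}

```text
time: 27.17
ee_pos: [0.5033, -0.0951, 0.0601]
eef_rot: [0.644, 0.765, 0.0, 0.0]
ft_force: [-0.8, 0.1, -0.5]
width: 0.0256
grip_force: 15.0
```

Call:
{"api": "arm_command", "payload": {"xyz": [[0,0,0],[0,0,0],[0,0,0],[0,0,0],[0,0,0]], "rot": [[0,0,0],[0,0,0],[0,0,0],[0,0,0],[0,0,0]], "grip": 0.5}}

```text
time: 27.58
ee_pos: [0.5032, -0.095, 0.0599]
eef_rot: [0.644, 0.765, 0.0, 0.0]
ft_force: [0.8, 0.2, -1.4]
width: 0.0426
grip_force: 0.0
```

Call:
{"api": "arm_command", "payload": {"xyz": [[0,0,0.005],[0,0,0.015],[0,0,0.03],[0,0,0.06],[0,0,0.1],[0,0,0.13],[-0.02,-0.07,0.14],[-0.02,-0.07,0.14],[-0.02,-0.07,0.14],[-0.02,-0.07,0.14]], "rot": [[0,0,0],[0,0,0],[0,0,0],[0,0,0],[0,0,0],[0,0,0],[0,0,0],[0,0,0],[0,0,0],[0,0,0]]}}

```text
time: 28.42
ee_pos: [0.4827, -0.1671, 0.2014]
eef_rot: [0.645, 0.764, 0.001, 0.001]
ft_force: [0.6, 0.6, -1.1]
width: 0.0435
grip_force: 0.0
```

```bash
python3 - <<'E'
from h import *
s=r.read_state();print(s["ee_pos"],s["ft_force"],s["time"],s["width"])
a=snap("wrist","w5")[40:270,150:450]; b=snap("scene","s5")[130:230,190:320]
cv2.imwrite("pics/fin.png",np.hstack([cv2.resize(a,(450,345)),cv2.resize(b,(350,345))])[:,:,::-1])
E
```

```text
[ 0.48274833 -0.16714753  0.20137837] [ 0.59697966  0.63269033 -1.05549863] 28.4167 0.04350964056802692
```

View pics/fin.png

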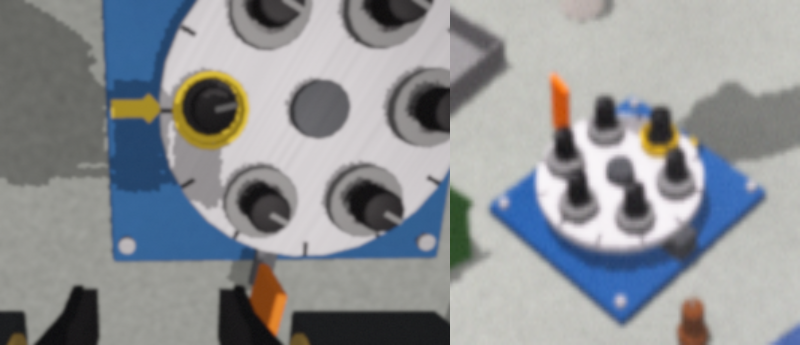

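The knob stands upright and flush in the yellow nest at (210,108), in line with the arrow at (135,108). The lever is back at rest and the gripper is clear, so I'll hand the job in.

```bash
python3 -c "
from bench import r
print(r.close_job())"
```

```text
the job is handed in; nothing more can be done
None
```

I clicked the lever four times, which brought the yellow nest to the arrow. The black knob now stands upright and fully home in it, and the job was handed in at about 28.5 s (no verdict was returned).

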